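Find the soft foot under the jig plate and shim it

ROBOT

A 6-joint arm with a two-finger parallel gripper is mounted at the origin on a cart in front of the work surface, level with it; the furniture and walls round the work are solid. World frame = base frame: x ahead of the robot, y to its left, z up, the work surface at z = 0. Lengths are in m, angles in rad, forces in N, time in s.
With the tool pointing down it reaches from about 0.375 to 0.9 m from the base axis. Payload 3.1 kg.
Tool frame: the origin (TCP) lies midway between the tips of the shut fingers; the grasp point (between the pads) lies 19 mm behind it; z points along the fingers, y is the line along which they close (so a half turn about z gives the same grasp; the last joint's range is limited). The gripper opens to 87 mm and grips with 3 to 60 N. Pads are 19 mm wide; open, the fingers measure 117 mm over their backs; the gripper's body (75 mm by 190 mm) begins 51 mm behind the grasp point.
Start: joints at [0.985, 0.527, 1.433, -0, 1.181, -0.178], TCP at [0.248, 0.574, 0.202] pointing down, gripper open.
Joint ranges: [-3.08, 3.08], [-0.75, 2.2], [0.22, 2.44], [-1.43, 4.57], [0, 2.65], [-2.85, 2.85]. Speed limits (rad/s): [2.79, 2.79, 3.14, 3.14, 3.14, 3.14].

INTERFACE

Orientations are given as [roll, pitch, yaw] about the fixed x, y, z axes, in that order (R = Rz(yaw) Ry(pitch) Rx(roll)).
In Python, from workcell import arm gives the robot as it stands. Calls block until the motion is done:
- arm.movep(position, orientation): joint-space move of the TCP to a pose.
- arm.move_l(position, frame=None, velocity=0.15, guard=None): straight line of the TCP; frame=None keeps the orientation; velocity is the mean speed in m/s. With guard (N) it stops when the force on the tool has changed by that much, and returns True; else False.
- arm.goto_joints(angles): joint-space move.
- arm.ungrasp() and arm.grab(force=None): open the fingers fully, or close them until they stop; force is the grip in N (None keeps the last).
- arm.wait(seconds).
- arm.ik(position, orientation): joint angles nearest the present ones, or None.
- arm.grab_frame(name): name is "side" or "top" or "wrist"; returns a dict with "img" (480x640x3 uint8, red, green, blue), "intrinsics" (3x3 intrinsics, pixels), "eye" and "attitude" of the camera in the world; the wrist camera has in their place "mount" (4x4, takes a point from camera to tool coordinates, whose origin is the TCP and whose axes are the flange's). Camera axes: x right, y down, z forward; pixel columns grow to the right and rows downward; lengths in m; the calibration is good to about 2 mm. A picture is of the moment at which its call begins: read the wrist's pose just before it. There is no depth.
A pose or a line that the arm cannot do raises arm.Unreachable and nothing moves.
- arm.job_done(): hands the job in; it is judged then, once.
Trained networks look in a picture, given as the dict that the camera call returned (one of the last four; its "shot" number tells which), for a name from the list of things; names that differ only in an ending like _2 or _b are one class to them, and where a whole thing is asked for, a point or a joint stands for the part that bears it (a point fixed in the world has none). Each returns a list of dicts, best first, with "conf" (0 to 1); they miss things now and then, are a little off and sometimes report something else, mostly with a low value. They report only what shows in the picture. A call takes as long as a camera call. They do not tell look-alikes from the thing itself.
- arm.spot_in(picture, thing): "position" ([column, row] in pixels, amid what is visible of it).
Readings, each from a call of its own:
- arm.get_t(): time.
- arm.get_qpos(): joint angles.
- arm.get_joint_velocities(): joint speeds.
- arm.get_effort(): joint torques, N m.
- arm.get_tcp_pos(): TCP position.
- arm.get_tcp_rot(): TCP orientation.
- arm.get_ft_force(): force on the tool from outside, world axes, zero at the start.
- arm.get_wrist_torque(): the same for the moment, N m.
- arm.get_grip_width(): finger opening in m.
- arm.get_finger_force(): force on a finger pad.
Only numpy, scipy, OpenCV 4.12 (cv2) and the standard library are available. Lean on these libraries where they do the work, as an engineer would, in place of code of your own. Each camera call takes 0.05 s, during which the arm holds its last target. There are 200 camera calls.

TASK

The aluminium jig plate stands on four feet, but one foot is soft, so the plate rocks there. With the fingertips press down on the plate's corner ears, one after another, to find the corner that gives, then push the yellow shim tab in front of that corner down until it lies fully flat, and come away. Leave the other three tabs raised, do not lift or shift the plate, and leave the cream spool, the sanding block and the glue pot where they are.

Things in the scene. Friction and masses are not known exactly. Their poses are not given: they have to be found in the camera images.
- jig_plate: aluminium jig plate, loose, about 1 kg; middle part 150 x 136 mm, 8 mm thick, with a low steel fence (up to 25 mm above the underside) and four ears running out sideways, each on a grey foot with black pads. Origin: centre of the underside, 28 mm above the desk; x away from the robot (yaw within 0.2 rad), y left, z up. Ear centres at x = +-60, y = +-100 mm.
- tab_front_left (a point): where the top of the front left shim tab's press pad (yellow, 22 x 22 mm) lies once flat: 67 mm in front of the ear centre along the plate's -x, 28 mm above the desk. The tab's hinge is 41 mm behind this point (+x), at the same height. As found the tab slopes up toward the robot: pad centre 7 mm behind this point and 23 mm higher. Fixed to the plate, not to the tab.
- tab_front_right (a point): where the top of the front right shim tab's press pad (yellow, 22 x 22 mm) lies once flat: 67 mm in front of the ear centre along the plate's -x, 28 mm above the desk. The tab's hinge is 41 mm behind this point (+x), at the same height. As found the tab slopes up toward the robot: pad centre 7 mm behind this point and 23 mm higher. Fixed to the plate, not to the tab.
- tab_rear_left (a point): where the top of the rear left shim tab's press pad (yellow, 22 x 22 mm) lies once flat: 67 mm in front of the ear centre along the plate's -x, 28 mm above the desk. The tab's hinge is 41 mm behind this point (+x), at the same height. As found the tab slopes up toward the robot: pad centre 7 mm behind this point and 23 mm higher. Fixed to the plate, not to the tab.
- tab_rear_right (a point): where the top of the rear right shim tab's press pad (yellow, 22 x 22 mm) lies once flat: 67 mm in front of the ear centre along the plate's -x, 28 mm above the desk. The tab's hinge is 41 mm behind this point (+x), at the same height. As found the tab slopes up toward the robot: pad centre 7 mm behind this point and 23 mm higher. Fixed to the plate, not to the tab.
- front_left (a point): centre of the top face of the plate's front left corner ear (34 x 34 mm flat spot, directly over its foot): the spot to press. 36 mm above the desk when the plate sits level. Front = nearer the robot, left = +y.
- front_right (a point): centre of the top face of the plate's front right corner ear (34 x 34 mm flat spot, directly over its foot): the spot to press. 36 mm above the desk when the plate sits level. Front = nearer the robot, left = +y.
- rear_left (a point): centre of the top face of the plate's rear left corner ear (34 x 34 mm flat spot, directly over its foot): the spot to press. 36 mm above the desk when the plate sits level. Front = nearer the robot, left = +y.
- rear_right (a point): centre of the top face of the plate's rear right corner ear (34 x 34 mm flat spot, directly over its foot): the spot to press. 36 mm above the desk when the plate sits level. Front = nearer the robot, left = +y.
- soft_foot (a joint): how far the soft foot has sunk: 0 = up, plate level; 0.0045 m = pressed to its stop. Its corner begins to sink at about 3 to 5 N, is at the stop by about 6 N, and springs back up when released; the other three feet are rigid. Which corner it is under is drawn afresh each time and is not told.
- shim_a (a joint): angle of one of the four yellow shim tabs: 0 = raised as found (tongue sloping up at about 34 degrees), 0.6 rad = pressed fully flat, against its stop. It stays where it is left; about 6 N down on its pad moves it. A flat tab's inner toe holds its corner up. Which corner this letter belongs to is drawn afresh each time and is not told.
- shim_b (a joint): angle of one of the four yellow shim tabs: 0 = raised as found (tongue sloping up at about 34 degrees), 0.6 rad = pressed fully flat, against its stop. It stays where it is left; about 6 N down on its pad moves it. A flat tab's inner toe holds its corner up. Which corner this letter belongs to is drawn afresh each time and is not told.
- shim_c (a joint): angle of one of the four yellow shim tabs: 0 = raised as found (tongue sloping up at about 34 degrees), 0.6 rad = pressed fully flat, against its stop. It stays where it is left; about 6 N down on its pad moves it. A flat tab's inner toe holds its corner up. Which corner this letter belongs to is drawn afresh each time and is not told.
- shim_d (a joint): angle of one of the four yellow shim tabs: 0 = raised as found (tongue sloping up at about 34 degrees), 0.6 rad = pressed fully flat, against its stop. It stays where it is left; about 6 N down on its pad moves it. A flat tab's inner toe holds its corner up. Which corner this letter belongs to is drawn afresh each time and is not told.
- cream_spool: spool of cream thread with white ends, 35 mm across, 44 mm tall, standing loose behind the plate; origin at the centre of its underside
- sanding_block: brown sanding block, 35 x 55 x 22 mm, lying loose left of the plate; origin at the centre of its underside
- glue_pot: small glue pot with blue lid, 47 mm across, 70 mm tall, standing loose left of the plate; origin at the centre of its underside
Things that resemble listed ones, but are neither listed nor needed, are in the scene too. Leave any orange look-alike of the part that bears soft_foot alone. Leave any green look-alike of the part that bears shim_d alone.

How it is judged:
By the outcome, as a careful person would: the job done as asked, in the order asked, and still so for the second after the job is handed in, with the robot touching nothing.
It also fails if it takes over 48 s, if anything falls off the work surface, if the arm or the gripper's body presses on something with over 40 N, if the wrist force passes 120 N, or if a joint passes its speed limit or range.

## Working session

There is one attempt and no reset: what is moved stays moved. The work goes in short steps, each a Python script; the robot and the scene stay as the last script left them, time stands still between calls to the robot, and variables do not carry over. Pictures are saved under pics/ and viewed, at most 10 in all, crops included, and the job is handed in when it is done.

```bash
mkdir -p pics; cat > h.py <<'E'
import numpy as np, cv2
from workcell import arm
from scipy.spatial.transform import Rotation as R
def att(a):
    a=np.array(a); return a if a.shape==(3,3) else (R.from_euler('xyz',a).as_matrix() if a.size==3 else R.from_quat(a).as_matrix())
def ray(f,px,z):
    K=np.array(f['intrinsics']);d=att(f['attitude'])@np.linalg.solve(K,[px[0],px[1],1.]);e=np.array(f['eye'])
    return e+d*(z-e[2])/d[2]
def save(f,n): cv2.imwrite('pics/'+n,f['img'][:,:,::-1])
E
python3 - <<'E'
from h import *
for n in('top','side'):
    f=arm.grab_frame(n);save(f,n+'0.png');print(n,f['eye'],f['attitude'],f['intrinsics'])
    for t,z in(('jig_plate',.036),('front_left',.036),('front_right',.036),('rear_left',.036),('rear_right',.036),('tab_front_left',.045),('shim_a',.045),('soft_foot',.02),('cream_spool',.044),('glue_pot',.07),('sanding_block',.022)):
        for s in arm.spot_in(f,t)[:5]: print(t,np.round(s['position']),round(s['conf'],2),ray(f,s['position'],z)[:2].round(3))
print(arm.get_t(),arm.get_tcp_rot())
E
```

```text
top [ 0.40693457 -0.02401486  1.09379359] [-2.97966967  0.0188968  -1.55970231] [[481.71445098   0.         314.00006964]
 [  0.         481.71445098 241.67389792]
 [  0.           0.           1.        ]]
jig_plate [360. 240.] 0.87 [ 0.585 -0.105]
front_left [367. 237.] 0.56 [ 0.591 -0.119]
front_right [361. 236.] 0.86 [ 0.592 -0.107]
front_right [352. 157.] 0.5 [ 0.776 -0.087]
rear_left [361. 234.] 0.9 [ 0.599 -0.107]
rear_left [322. 230.] 0.55 [ 0.605 -0.019]
rear_right [364. 237.] 0.73 [ 0.592 -0.113]
tab_front_left [366. 236.] 0.89 [ 0.593 -0.118]
shim_a [409. 234.] 0.62 [ 0.596 -0.212]
shim_a [404. 289.] 0.59 [ 0.476 -0.199]
shim_a [350. 346.] 0.53 [ 0.353 -0.081]
shim_a [448. 173.] 0.47 [ 0.737 -0.303]
shim_a [315. 285.] 0.44 [ 0.483 -0.006]
soft_foot [452. 159.] 0.63 [ 0.779 -0.32 ]
soft_foot [364. 236.] 0.26 [ 0.597 -0.114]
cream_spool [351. 155.] 0.77 [ 0.779 -0.084]
glue_pot [186. 301.] 0.85 [0.444 0.268]
sanding_block [229. 292.] 0.86 [0.466 0.187]
sanding_block [364. 236.] 0.53 [ 0.596 -0.115]
side [0.50966951 0.74457769 0.70201288] [-2.27238293 -0.01364599 -3.04948075] [[494.71072024   0.         315.63002402]
 [  0.         494.71072024 239.70580237]
 [  0.           0.           1.        ]]
front_left [308. 221.] 0.66 [ 0.596 -0.101]
front_right [310. 222.] 0.83 [ 0.59  -0.099]
rear_left [312. 222.] 0.74 [ 0.586 -0.102]
rear_right [310. 222.] 0.9 [ 0.591 -0.098]
tab_front_left [309. 224.] 0.57 [ 0.592 -0.08 ]
shim_a [417. 232.] 0.68 [ 0.363 -0.079]
shim_a [365. 199.] 0.62 [ 0.473 -0.187]
shim_a [316. 192.] 0.52 [ 0.588 -0.203]
shim_a [300. 252.] 0.48 [0.599 0.012]
shim_a [355. 251.] 0.44 [ 0.491 -0.004]
soft_foot [384. 372.] 0.47 [0.433 0.26 ]
glue_pot [381. 373.] 0.88 [0.443 0.298]
glue_pot [312. 219.] 0.62 [ 0.584 -0.067]
sanding_block [364. 343.] 0.64 [0.468 0.205]
1.2 [-3.14157129e+00  5.95080347e-06  2.73382656e+00]
```

```bash
python3 -c "
import cv2
a=cv2.imread('pics/top0.png');b=cv2.resize(a[110:370,170:490],(800,600*26*800//(320*600)) if 0 else (800,600),interpolation=3) if 0 else cv2.resize(a[120:360,170:490],(800,600),interpolation=cv2.INTER_CUBIC);cv2.imwrite('pics/top0c.png',b)"
```

```text
(no output)
```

View pics/top0c.png

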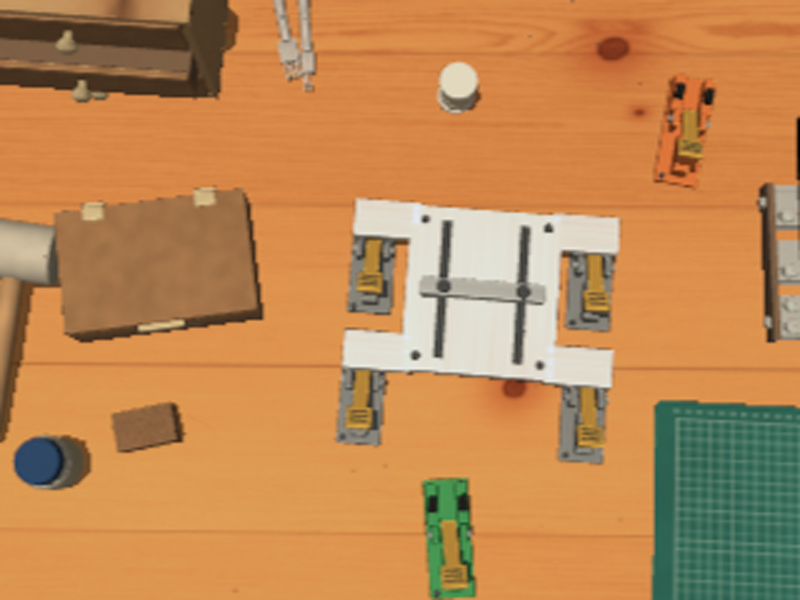

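View pics/side0.png

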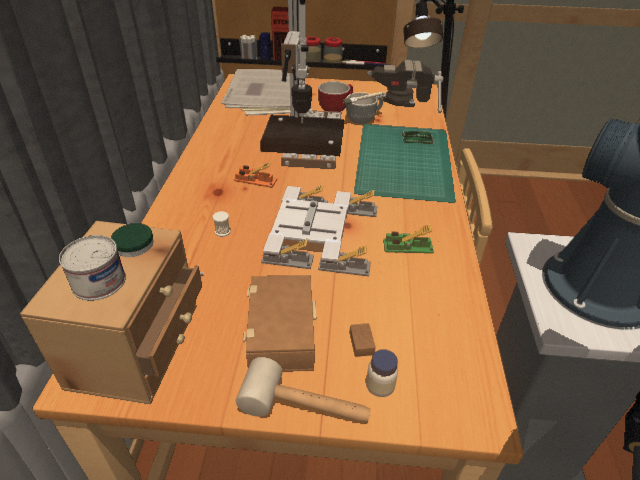

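Top crop: the plate (white) has outer corners at crop (356,200), (619,218), (612,386) and (343,367). Four yellow tabs sit on its grey feet. The green look-alike at crop (448,540) and the orange one at (685,130) stand apart from the plate, so I'll leave them alone. Next I fit the plate outline.

```bash
cat >> h.py <<'E'
def fit(f):
    from scipy.optimize import least_squares
    im=f['img'].astype(int); m=((im.min(2)>165)&(im.max(2)-im.min(2)<60)).astype(np.uint8)
    m=cv2.morphologyEx(m,cv2.MORPH_CLOSE,np.ones((9,9)))if 0 else m
    n,l,s,c=cv2.connectedComponentsWithStats(m); k=1+np.argmax(s[1:,4])
    cs,_=cv2.findContours((l==k).astype(np.uint8),cv2.RETR_EXTERNAL,cv2.CHAIN_APPROX_NONE)
    h=max(cs,key=cv2.contourArea)[:,0].astype(float)
    P=np.array([ray(f,p,.036)[:2] for p in h])
    # signed distance to rectangle hull 154x234 via convex hull pts only
    r=cv2.minAreaRect(P.astype(np.float32)); 
    return s[k],r
E
python3 - <<'E'
from h import *
f=arm.grab_frame('top');print(fit(f))
for p in((356,200),(619,218),(612,386),(343,367)): print(ray(f,np.array(p)/2.5+[170,120],.036).round(4))
E
```

```text
(array([ 307,  200,  110,   75, 4457], dtype=int32), ((0.5928084850311279, -0.10918529331684113), (0.23703408241271973, 0.1521855592727661), 85.94734191894531))
[0.6748 0.0026 0.036 ]
[ 0.6597 -0.2336  0.036 ]
[ 0.5086 -0.2239  0.036 ]
[0.5232 0.0123 0.036 ]
```

```bash
cat >> h.py <<'E'
C=np.array([.5922,-.110]);YAW=-.067
O=[np.pi,0,np.pi/2+YAW]
def W(x,y,z): 
    c,s=np.cos(YAW),np.sin(YAW);return [C[0]+c*x-s*y,C[1]+s*x+c*y,z]
EAR=dict(front_left=(-.06,.1),rear_left=(.06,.1),rear_right=(.06,-.1),front_right=(-.06,-.1))
E
python3 - <<'E'
from h import *
arm.grab()
x,y=EAR['front_left']; arm.movep(W(x,y,.11),O)
for n in EAR:
    x,y=EAR[n]
    if n!='front_left': arm.move_l(W(x,y,.09),velocity=.2)
    arm.move_l(W(x,y,.045),velocity=.1)
    a=arm.move_l(W(x,y,.028),velocity=.012,guard=2); z1=arm.get_tcp_pos(); f1=arm.get_ft_force()
    b=arm.move_l(W(x,y,.027),velocity=.012,guard=9); z2=arm.get_tcp_pos(); f2=arm.get_ft_force()
    print(n,a,b,z1.round(4),z2.round(4),np.round(f1,1),np.round(f2,1),round(arm.get_t(),2))
    arm.move_l(W(x,y,.09),velocity=.15)
    if a and z1[2]-z2[2]>.003: break
save(arm.grab_frame('wrist'),'w1.png');save(arm.grab_frame('side'),'s1.png')
E
```

```text
front_left False False [ 0.5391 -0.0062  0.0281] [ 0.539  -0.0062  0.027 ] [ 0.3  0.4 -0.2] [ 0.1  0.2 -0.3] 7.72
rear_left False False [ 0.6588 -0.0143  0.0281] [ 0.6587 -0.0142  0.027 ] [-0.1 -0.6 -0.5] [-0.7 -0.6  0.1] 11.46
rear_right False False [ 0.6455 -0.2138  0.0281] [ 0.6453 -0.2137  0.0269] [ 0.2 -0.  -0. ] [ 0.8 -0.2 -0.2] 15.59
front_right False False [ 0.5257 -0.2058  0.0281] [ 0.5256 -0.2057  0.0269] [ 0.8 -0.4 -0. ] [-1.   0.2  0.5] 19.32
```

View pics/w1.png

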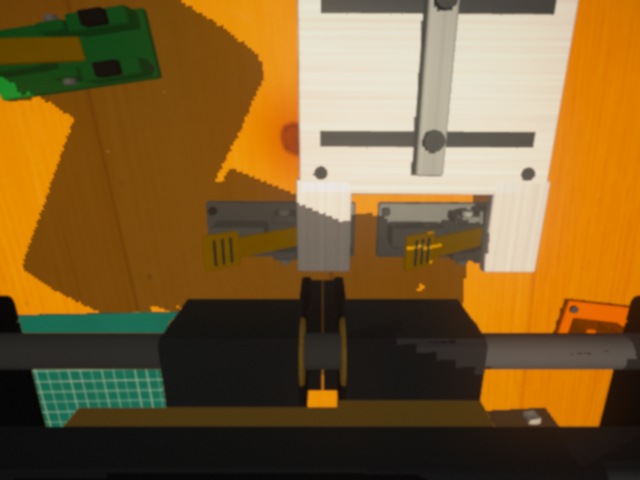

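The wrist view has the front-right ear at about (323,225), while the fingers show at about (323,300). No press registered any contact, so I'm checking where the ears really are with the wrist calibration.

```bash
python3 - <<'E'
from h import *
p=np.array(arm.get_tcp_pos());Rt=R.from_euler('xyz',arm.get_tcp_rot()).as_matrix()
f=arm.grab_frame('wrist');M=np.array(f['mount']);K=np.array(f['intrinsics'])
print(p,arm.get_grip_width(),M.round(3),K.round(0))
T=np.eye(4);T[:3,:3]=Rt;T[:3,3]=p;T=T@M
g=dict(intrinsics=K,eye=T[:3,3],attitude=T[:3,:3])
def proj(g,P):
    c=att(g['attitude']).T@(np.array(P)-g['eye']);q=g['intrinsics']@c;return (q[:2]/q[2]).round(1)
print('tcp px',proj(g,p))
for u in((298,181),(350,181),(350,271),(298,271)): print(u,ray(g,u,.036).round(4))
print('expected ear px',proj(g,W(-.06,-.1,.036)))
f=arm.grab_frame('top');s=arm.grab_frame('side');print(fit(f))
for h,n in((f,'top'),(s,'side')):
    h['intrinsics']=np.array(h['intrinsics']);h['eye']=np.array(h['eye'])
    im=np.ascontiguousarray(h['img'][:,:,::-1])
    for e in EAR:
        q=proj(h,W(*EAR[e],.036));cv2.circle(im,tuple(int(v) for v in q),2,(0,0,255),-1);print(n,e,q)
    q=proj(h,p);cv2.circle(im,tuple(int(v) for v in q),2,(255,0,255),-1)
    c=im[150:310,230:470] if n=='top' else im[150:310,200:440]
    cv2.imwrite(f'pics/{n}2.png',cv2.resize(c,(800,533),interpolation=cv2.INTER_CUBIC))
a=cv2.imread('pics/top2.png')[:, :];b=cv2.imread('pics/side2.png');cv2.imwrite('pics/ts2.png',np.vstack([cv2.resize(a,(450,300)),cv2.resize(b,(450,300))]))
E
```

```text
[ 0.52474466 -0.20521603  0.088947  ] 0.0003385100419019691 [[-0.    -0.955 -0.296  0.082]
 [ 1.    -0.    -0.001  0.   ]
 [ 0.001 -0.296  0.955 -0.182]
 [ 0.     0.     0.     1.   ]] [[395.   0. 322.]
 [  0. 395. 233.]
 [  0.   0.   1.]]
tcp px [321.8 281.2]
(298, 181) [ 0.5131 -0.1628  0.036 ]
(350, 181) [ 0.5442 -0.1649  0.036 ]
(350, 271) [ 0.5415 -0.2229  0.036 ]
(298, 271) [ 0.5082 -0.2207  0.036 ]
expected ear px [323.6 247.3]
(array([ 307,  199,   98,   73, 4320], dtype=int32), ((0.5937474370002747, -0.09512421488761902), (0.20927654206752777, 0.15324684977531433), 85.9074935913086))
top front_left [315.7 259.8]
top rear_left [319.8 207. ]
top rear_right [408.9 213.4]
top front_right [406.3 266.6]
side front_left [330.8 251.9]
side rear_left [272.9 245.2]
side rear_right [291.9 190.6]
side front_right [342.4 195.9]
```

View pics/ts2.png

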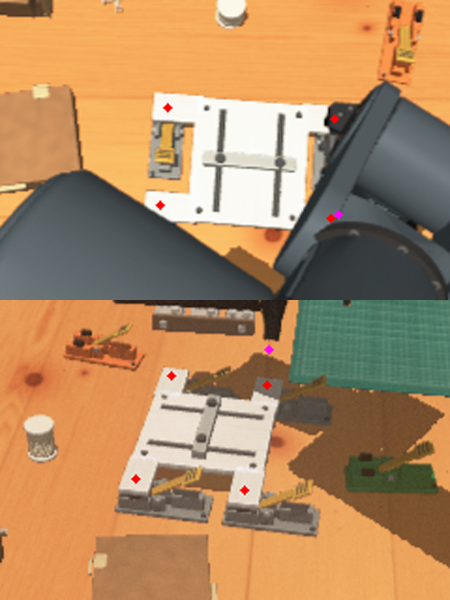

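The ears are where I expected: the dots lie centred on them in both views. The side view shows the fingertip (crop 272,340) about 10 px above the projected TCP (269,350), so the real tip is probably some mm higher than the reading. I'll press deeper under guard.

```bash
python3 - <<'E'
from h import *
x,y=EAR['front_right']
arm.move_l(W(x,y,.03),velocity=.12)
a=arm.move_l(W(x,y,.010),velocity=.012,guard=2.5); z1=arm.get_tcp_pos(); f1=arm.get_ft_force()
print(a,z1.round(4),np.round(f1,1),round(arm.get_t(),2))
f=arm.grab_frame('side');im=f['img'][130:310,250:490,::-1]
cv2.imwrite('pics/s3.png',cv2.resize(im,(640,480),interpolation=cv2.INTER_CUBIC))
E
```

```text
True [ 0.5256 -0.2057  0.0156] [0.  0.  4.8] 21.92
```

View pics/s3.png

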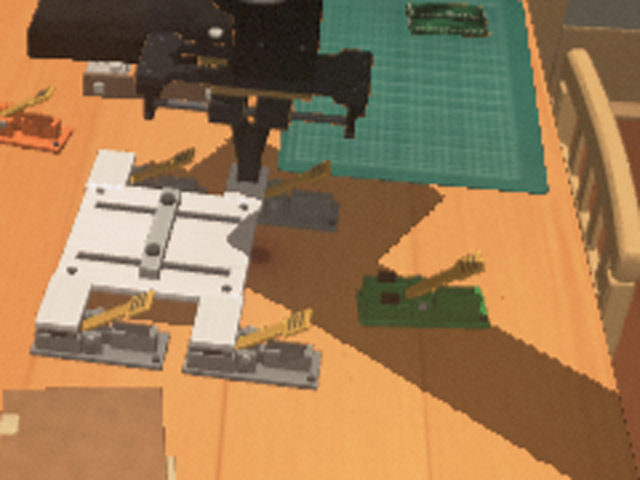

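The fingertip is on the front-right ear (crop 250,182) with the TCP reading 15.6 mm, so the true tips sit about 20 mm above the reported TCP. I'll go on pressing with that offset.

```bash
python3 - <<'E'
from h import *
def press(n):
    x,y=EAR[n]; p=[]
    for k in range(14):
        z=arm.get_tcp_pos()[2]; fz=arm.get_ft_force()[2]; p.append((round(z*1e3,1),round(fz,1)))
        if fz>11: break
        arm.move_l(W(x,y,z-.001),velocity=.012,guard=8)
    print(n,p,round(arm.get_t(),2))
    return p
press('front_right')
x,y=EAR['front_right'];arm.move_l(W(x,y,.045),velocity=.15)
E
```

```text
front_right [(np.float64(15.6), np.float64(4.6)), (np.float64(15.6), np.float64(9.3)), (np.float64(15.6), np.float64(9.1)), (np.float64(15.6), np.float64(9.0)), (np.float64(15.6), np.float64(9.9)), (np.float64(15.6), np.float64(9.3)), (np.float64(15.6), np.float64(9.0)), (np.float64(15.6), np.float64(9.8)), (np.float64(15.6), np.float64(9.3)), (np.float64(15.6), np.float64(9.6)), (np.float64(15.6), np.float64(9.2)), (np.float64(15.6), np.float64(9.2)), (np.float64(15.6), np.float64(10.1)), (np.float64(15.6), np.float64(10.0))] 25.47
```

Front-right is rigid: no travel at about 10 N. Now the rest.

```bash
python3 - <<'E'
from h import *
for n in('rear_right','rear_left','front_left'):
    x,y=EAR[n]
    arm.move_l(W(x,y,.05),velocity=.22)
    arm.move_l(W(x,y,.021),velocity=.1)
    a=arm.move_l(W(x,y,.006),velocity=.015,guard=2); z1=arm.get_tcp_pos()[2]
    b=arm.move_l(W(x,y,.004),velocity=.015,guard=7); z2=arm.get_tcp_pos()[2]
    print(n,a,b,z1.round(4),z2.round(4),np.round(arm.get_ft_force(),1),round(arm.get_t(),2))
    arm.move_l(W(x,y,.045),velocity=.15)
    if z2<.0135: break
print(arm.get_t())
E
```

```text
rear_right True True 0.0143 0.0118 [ 0.2 -0.8  5. ] 27.91
28.2833
```

Rear-right gives: contact at 14.3 mm sank to 11.8 mm, while the rigid front-right stopped dead at 15.6 mm. Now I press the rear-right tab.

```bash
python3 - <<'E'
from h import *
x,y=-.006,-.098
arm.move_l(W(x,y,.052),velocity=.15)
arm.move_l(W(x,y,.035),velocity=.1)
a=arm.move_l(W(x,y,.002),velocity=.03,guard=16)
print(a,arm.get_tcp_pos().round(4),np.round(arm.get_ft_force(),1),arm.get_t())
if a:
    b=arm.move_l(W(x,y,.002),velocity=.02,guard=8);print(b,arm.get_tcp_pos().round(4),np.round(arm.get_ft_force(),1))
arm.move_l(W(x,y,.06),velocity=.15)
arm.move_l(W(x-.02,y-.0,.14),velocity=.25)
f=arm.grab_frame('wrist');save(f,'w4.png');print(arm.get_t())
E
```

```text
True [ 0.5776 -0.2069  0.0067] [-1.7  1.9  6.6] 30.1083
True [ 0.5775 -0.2069  0.0067] [-0.6  0.7  6.4]
31.3667
```

View pics/w4.png

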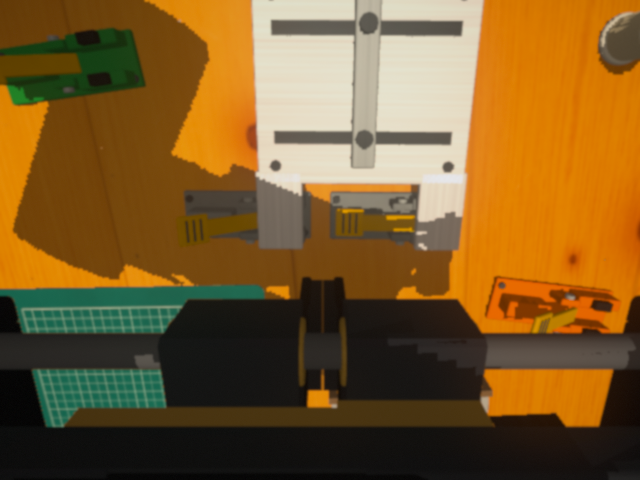

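Rear-right tab (345,220) now lies flat in line with its base, with the tip stopping at about 27 mm; the front-right tab (205,228) is still raised. I'll press the rear-right ear again to check that it is now held up, then take a side view.

```bash
python3 - <<'E'
from h import *
x,y=EAR['rear_right']
arm.move_l(W(x,y,.05),velocity=.25)
arm.move_l(W(x,y,.021),velocity=.1)
a=arm.move_l(W(x,y,.006),velocity=.015,guard=2); z1=arm.get_tcp_pos()[2]
b=arm.move_l(W(x,y,.004),velocity=.015,guard=7); z2=arm.get_tcp_pos()[2]
print(a,b,z1.round(4),z2.round(4),np.round(arm.get_ft_force(),1))
arm.move_l(W(x,y,.15),velocity=.2)
f=arm.grab_frame('side');print(arm.get_t())
cv2.imwrite('pics/s5.png',cv2.resize(f['img'][150:310,200:440,::-1],(720,480),interpolation=cv2.INTER_CUBIC))
E
```

```text
True True 0.0151 0.0151 [-0.7 -0.1  3.8]
34.15
```

View pics/s5.png

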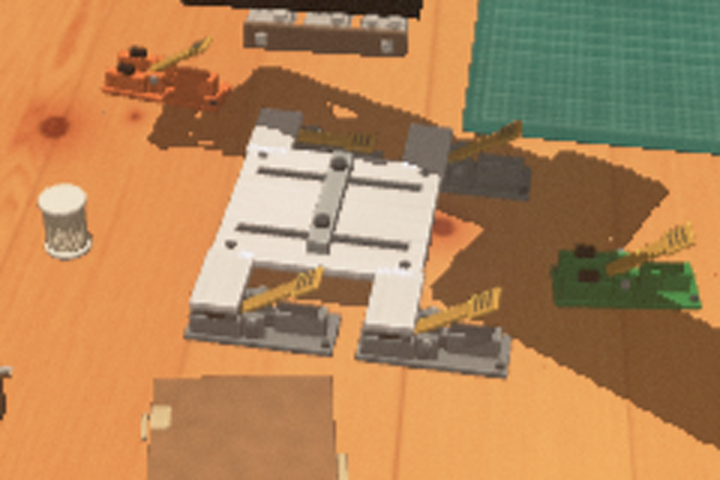

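The rear-right corner no longer gives (15.1 mm at first contact, 15.1 mm under load). Its tab at (340,138) is flat, the other three are raised, and the plate and spool stand where they were.

```bash
python3 -c "
from workcell import arm
print(arm.job_done())"
```

```text
the job is handed in; nothing more can be done
None
```

I found the soft foot under the rear-right corner, pressed that corner's tab flat, and handed the job in at about 34 s; the two left ears were never actually pressed, because my first pass stopped short of the plate and rear-right gave before I reached them again.

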